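Refit a return spring on a feeder bracket

TASK

Refit the return spring on the grey feeder bracket: feel gently for the slot in its steel channel (it is set differently each time), put the spring's hook down through it and draw it towards the post so that it catches. Then stretch the other end no further than needed and drop its eye over the brass post, below the head, so that it stays there under tension. Do not press hard, and leave the other things alone.

Things in the scene. Friction and masses are not known exactly. Their poses are not given: they have to be found in the camera images.
- bracket: Grey base plate 230 x 70 x 6 mm, fixed to the desk. Origin on the desk under the plate (which spans x -123 to +107 mm); x runs lengthwise from the channel end to the post end, y across, z up. A rest pad, top z 16.7 mm, x -7 to +67, 30 wide: the spring's foot stands on it while only the hook is in.
- channel_mid (a point): x -81.25, y 0, z 30 mm in bracket axes: top of the steel strip in the channel. Two rails, x -102 to -56, leave a 10 mm gap along x, flared to 17 mm at their top (z 37); outer sides y +-13. The strip (4 mm thick) has one through slot 12.5 mm long, as wide as the gap, 24 mm deep down to the base; its centre is up to 9 mm either way of this point along x, NOT measured: feel for it.
- post_top (a point): Top centre of the post, bracket x +85, y 0, z 41 mm. Steel shoulder 18 mm in diameter up to z 23, brass neck 8 mm up to z 33.5, head 13 mm up to z 36.5, then a cone to z 41.
- spring: Loose tension spring, 120 g: steel coil 60 mm long, 13 thick, axis at z 28, between orange end caps. Stands upright on its hook and its foot. Origin: underside of the hook (z 0), at the front face of its shank (x 0); x runs from hook to eye, z up. Hook-end grip tab: x -14 to +10, 10 mm thick across y, z 24 to 58.
- hook_tip (a point): Underside of the hook, x -2.5, z 0 in spring axes. 5 mm round wire: shank x -5 to 0, lip towards the eye to x 4.5 (z 0 to 5), 9.5 mm long in all. The cap above it is 6 mm wide and starts at z 12, which lands on the strip when the hook is right down. Drawn to the post, the shank's front (x 0) bears on the slot's post-side edge and the lip lies under the strip.
- grip_hook (a point): Middle of the hook end's grip tab, x -2, z 47 mm in spring axes; pinch it across y (10 mm).
- grip_eye (a point): Middle of the eye end's grip tab (24 mm along x, 10 mm across y, z 18 to 54 mm), at x 100 (unstretched), z 35 mm in spring axes; pinch it across y. Moves with the eye end, which has a foot 24 mm wide under it, at z 0.
- eye_center (a point): Centre of the eye: a level ring of 5 mm wire, inner diameter 18, outer 28 mm, at z 9.5 mm in spring axes, 26 mm beyond grip_eye along x, 126 mm from the spring's origin when unstretched. Hung on the post it lies just above the shoulder, under the head.
- eye_end (a joint): Stretch of the spring in m, 0 = unstretched, at most 0.065. Pull = 2 N + 200 N/m x stretch. Hook to post takes 20 to 46 mm; beyond 55 mm the spring is spoiled.
- screw_dish: Steel dish with tiny screws, 70 mm across, 13 high; bystander, leave alone. Origin under its centre.
- polyimide_tape: Amber tape roll, 60 mm across, 12 high; bystander, leave alone. Origin under its centre.

How it is judged:
By the outcome, as a careful person would: the job done as asked, in the order asked, and still so for the second after the job is handed in, with the robot touching nothing.
It also fails if it takes over 51 s, if anything falls off the work surface, if the arm or the gripper's body presses on something with over 40 N, if the wrist force passes 120 N, or if a joint passes its speed limit or range.

ROBOT

A 7-joint arm with a two-finger parallel gripper is mounted at the origin on a cart in front of the work surface, level with it; the furniture and walls round the work are solid. World frame = base frame: x ahead of the robot, y to its left, z up, the work surface at z = 0. Lengths are in m, angles in rad, forces in N, time in s.
With the tool pointing down it reaches from about 0.425 to 0.925 m from the base axis. Payload 6.8 kg.
Tool frame: the origin (TCP) lies on the mounting face of the last link; the fingertips stand 173 mm ahead of it and the grasp point (between the pads) lies 155 mm ahead of it; z points along the fingers, y is the line along which they close (so a half turn about z gives the same grasp; the last joint's range is limited). The gripper opens to 85 mm and grips with 20 to 120 N. Pads are 22 mm wide; open, the fingers measure 114 mm over their backs; the gripper's body (76 mm by 85 mm) begins 54 mm behind the grasp point. The pads swing forward as they close: fully open they stand 13 mm farther back than shut.
Start: joints at [1.073, 0.477, 0.022, 1.555, -0.011, 1.109, -0.083], TCP at [0.257, -0.624, 0.405] pointing down, gripper open.
Joint ranges: [-2.96, 2.96], [-0.34, 2.1], [-1.41, 1.46], [0.24, 2.44], [-1.37, 4.51], [0.17, 1.92], [-2.96, 2.96]. Speed limits (rad/s): [2.39, 2.39, 3.14, 3.14, 3.14, 3.14, 3.14].

INTERFACE

Orientations are given as a unit quaternion [w, x, y, z].
In Python, from station import bot gives the robot as it stands. The module is installed in compiled form; this text tells all that it offers.
- The arm moves only by the shell command python3 -m pendant 'ROWS' [FORCE]. ROWS is JSON, a list of rows, each a list of 5 numbers: the finger opening in m, from 0 to 0.0854, then the shift along the tool's x, y, z in m, then the turn about the tool's z in degrees. In form: [[jaw, x, y, z, yaw], ...]. A call has 1 to 12 rows; each row shifts and turns the commanded pose from where the row before left it, along the tool's axes as they then stand; what a row does not reach is not made up. A row lasts 1/12 s, in which the tool goes at most 41.7 mm and 7.16 degrees, less where a joint would pass 70% of its speed; a pose out of reach is approached as far as the arm can. A call with a gripper value outside its range is refused whole. The fingers move at their own pace and stop on an object; FORCE is the grip in N (left out, the last holds). Time passes only in rows, so rows that do not move let the fingers close. It gives the time, the measured TCP pose, the force, the opening and the grip force at its end, in the units of the state.
- bot.get_obs(): the state, without advancing time (a new reading comes with each control period).
- bot.read_camera(name): name is "side" or "top" or "wrist"; returns (picture, depth): 480x640x3 uint8, blue, green, red; 480x640 float32, m along the optical axis (not along the pixel's ray), 0 where there is no reading.
- bot.camera_model(name): a dict with "intrinsics" (3x3 intrinsics, pixels), "R" (3x3) and "t" (3): a world point X has camera coordinates R X + t. Camera axes: x right, y down, z forward; pixel columns grow to the right and rows downward; lengths in m; the calibration is good to about 2 mm. A picture is of the moment at which its call begins: read the wrist's pose just before it. camera_model takes no time and is no camera call; for the wrist camera it gives the pose at the moment of the call.
- bot.hand_in(): hands the job in; it is judged then, once.
Trained networks look in the newest picture that a camera, given by its name, has taken for a name from the list of things; names that differ only in an ending like _2 or _b are one class to them, and where a whole thing is asked for, a point or a joint stands for the part that bears it (a point fixed in the world has none). Each returns a list of dicts, best first, with "score" (0 to 1); they miss things now and then, are a little off and sometimes report something else, mostly with a low value. They report only what shows in the picture. A call takes as long as a camera call.
- bot.boxes_of(name, camera): "at" ([column, row] in pixels, amid what is visible of it).
- bot.trace(name, camera): "mask" (480x640 bool, what is visible of it) and "at" ([column, row] in pixels, amid what is visible of it).
- bot.pinpoint(name, camera): "at" ([column, row] in pixels: a listed point, or the origin of a listed thing).
The state is a dict: "t": time; "q": joint angles; "joint_vel": joint speeds; "joint_torque": joint torques, N m; "eef_pos": TCP position; "tool_rot": TCP orientation; "contact_force": force on the tool from outside, world axes, zero at the start; "torque": the same for the moment, N m; "gripper_width": opening from 0.0 (shut) to 1.0 (fully open); "grasp_force": force on a finger pad.
Only numpy, scipy, OpenCV 4.12 (cv2) and the standard library are available. Lean on these libraries where they do the work, as an engineer would, in place of code of your own. Each camera call takes 0.05 s, during which the arm holds its last target. There are 200 camera calls.

## Working session

There is one attempt and no reset: what is moved stays moved. The work goes in short steps, Python scripts to look and compute and a shell command to move; the robot and the scene stay as the last step left them, time stands still between calls to the robot, and variables do not carry over. Pictures are saved under pics/ and viewed, at most 10 in all, crops included, and the job is handed in when it is done.

```bash
mkdir -p pics; cat > h.py <<'E'
from station import bot
import numpy as np, cv2
from scipy.spatial.transform import Rotation as Rn
def ray(cam,px,z):
    m=bot.camera_model(cam);K,R,t=map(np.array,(m["intrinsics"],m["R"],m["t"]))
    d=R.T@np.linalg.solve(K,[px[0],px[1],1]);c=-R.T@t
    return c+d*(z-c[2])/d[2]
def dep(cam,px,D):
    m=bot.camera_model(cam);K,R,t=map(np.array,(m["intrinsics"],m["R"],m["t"]))
    u,v=int(round(px[0])),int(round(px[1]));p=D[v-2:v+3,u-2:u+3];p=p[p>0]
    if len(p)==0:return None
    return R.T@(np.linalg.solve(K,[px[0],px[1],1])*np.median(p)-t)
def st():
    o=bot.get_obs();R=Rn.from_quat(np.roll(o["tool_rot"],-1)).as_matrix()
    print("t",round(o["t"],2),"tcp",np.round(o["eef_pos"],4),"F",np.round(o["contact_force"],1),"w",round(float(o["gripper_width"]),3),"g",o["grasp_force"])
    return o,R
E
python3 - <<'E'
from h import *
np.set_printoptions(precision=4,suppress=True)
o,R=st();print(R)
for c in("top","side"):
    im,D=bot.read_camera(c);cv2.imwrite(f"pics/{c}0.png",im)
    m=bot.camera_model(c);print(c,-np.array(m["R"]).T@np.array(m["t"]))
    for n,z in(("bracket",0),("channel_mid",.03),("post_top",.041),("spring",0),("hook_tip",0),("grip_hook",.047),("grip_eye",.035),("eye_center",.0095)):
        for r in bot.pinpoint(n,c)[:2]: print(n,round(r["score"],2),np.round(r["at"],1),ray(c,r["at"],z),dep(c,r["at"],D))
E
```

```text
t 0.0 tcp [ 0.2564 -0.6241  0.4037] F [ 0.3 -0.9 -0.6] w 1.001 g 0.0
[[ 0.925   0.38   -0.0008]
 [ 0.38   -0.925   0.0017]
 [-0.0001 -0.0018 -1.    ]]
top [ 0.3672 -0.0006  1.3158]
bracket 0.75 [304.3 221.7] [0.6062 0.0099 0.    ] [0.6038 0.0098 0.0131]
channel_mid 0.62 [339.4 219.2] [ 0.6052 -0.0711  0.03  ] [ 0.6047 -0.071   0.0323]
post_top 0.82 [266.  219.6] [0.6051 0.0967 0.041 ] [0.606  0.0971 0.036 ]
spring 0.87 [374.6 283.9] [ 0.457  -0.1506  0.    ] [ 0.4542 -0.146   0.04  ]
spring 0.5 [380.  282.8] [ 0.4593 -0.1632  0.    ] [ 0.4555 -0.1565  0.0545]
hook_tip 0.62 [373.  281.1] [ 0.4635 -0.1471  0.    ] [ 0.4594 -0.1408  0.0565]
grip_hook 0.81 [378.7 281.6] [ 0.4587 -0.1546  0.047 ] [ 0.458  -0.1533  0.0573]
grip_eye 0.52 [332.8 280.1] [ 0.4649 -0.0525  0.035 ] [ 0.4636 -0.0518  0.0516]
eye_center 0.57 [321.9 281.8] [ 0.4634 -0.0283  0.0095] [ 0.4635 -0.0284  0.0079]
eye_center 0.36 [184.5 252.2] [0.5377 0.2877 0.0095] [0.5389 0.2898 0.0002]
side [0.3243 0.7237 0.494 ]
bracket 0.66 [293.7 272.4] [ 0.5956  0.0194 -0.    ] [0.5888 0.0369 0.0123]
channel_mid 0.67 [307.4 245.8] [ 0.5884 -0.0433  0.03  ] [ 0.5885 -0.0434  0.0299]
post_top 0.8 [270.1 279.7] [0.6045 0.1149 0.041 ] [0.6233 0.0742 0.0107]
post_top 0.25 [365.4 255.7] [ 0.4605 -0.0278  0.041 ] [ 0.4629 -0.0405  0.0333]
spring 0.82 [378.9 248. ] [ 0.4517 -0.1392  0.    ] [ 0.4518 -0.1398 -0.0003]
hook_tip 0.74 [374.7 242.2] [ 0.4661 -0.1623  0.    ] [ 0.4579 -0.1108  0.0287]
grip_hook 0.91 [380.2 224.6] [ 0.4575 -0.1621  0.047 ] [ 0.4549 -0.1444  0.0559]
grip_eye 0.79 [365.2 253.7] [ 0.4645 -0.0453  0.035 ] [ 0.4635 -0.0399  0.0382]
eye_center 0.74 [356.3 271.5] [ 0.4736 -0.0132  0.0095] [ 0.4749 -0.02    0.005 ]
```

```bash
python3 - <<'E'
import cv2,numpy as np
a=cv2.imread("pics/top0.png")[170:350,200:430];b=cv2.imread("pics/side0.png")[190:330,220:420]
cv2.imwrite("pics/m0.png",np.hstack([cv2.resize(a,(420,329)),cv2.resize(b,(380,329))]))
from h import *
m=bot.camera_model("wrist");R=np.array(m["R"]);c=-R.T@np.array(m["t"])
o,T=st();print("cam in tool",T.T@(c-o["eef_pos"]),"\n",(R@T),m["intrinsics"])
E
```

```text
t 0.9 tcp [ 0.2565 -0.6244  0.4047] F [-0.2 -0.5  0.2] w 1.003 g 0.0
cam in tool [0.07439683 0.00049999 0.03099519] 
 [[-3.22210730e-04  9.99999773e-01  5.91788778e-04]
 [-9.57005388e-01 -1.36697199e-04 -2.90070110e-01]
 [-2.90069963e-01 -6.59808751e-04  9.57005215e-01]] [[337.69896069   0.         324.61069904]
 [  0.         337.69896069 241.5705212 ]
 [  0.           0.           1.        ]]
```

View pics/m0.png

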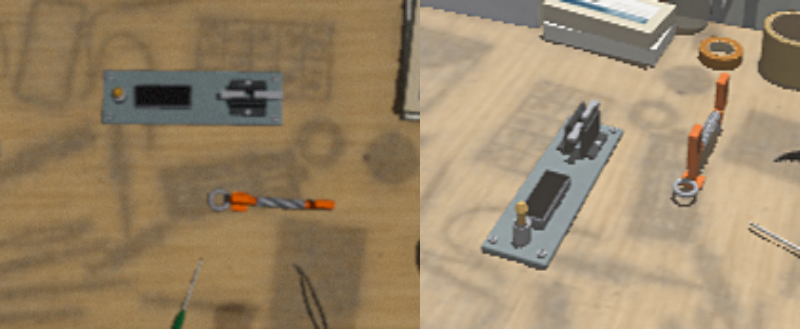

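The crop shows the bracket above (post at left, channel at right). The spring below it is roughly parallel, with its eye at left, so both run along world +y.

```bash
python3 -m pendant '[[0.06,0.0295,-0.0285,0.004,-6.77],[0.06,0.0327,-0.0248,0.004,-6.77],[0.06,0.0353,-0.0208,0.004,-6.77],[0.06,0.0375,-0.0165,0.004,-6.77],[0.06,0.0392,-0.0119,0.004,-6.77],[0.06,0.0404,-0.0073,0.004,-6.77],[0.06,0.0409,-0.0024,0.004,-6.77],[0.06,0.0409,0.0024,0.004,-6.77],[0.06,0.0404,0.0072,0.004,-6.77],[0.06,0.0392,0.0119,0.004,-6.77],[0.06,0.0375,0.0165,0.004,0],[0.06,0.0375,0.0165,0.004,0]]'
python3 -m pendant '[[0.06,0.0375,0.0165,0.004,0],[0.06,0,0,0,0],[0.06,0,0,0,0]]'
cat > look.py <<'E'
from h import *
import sys
np.set_printoptions(precision=4,suppress=True)
o,R=st();print(R[:,0])
c="wrist";im,D=bot.read_camera(c);cv2.imwrite(f"pics/{sys.argv[1]}.png",im)
P={"bracket":0.006,"channel_mid":.03,"post_top":.041,"hook_tip":0,"grip_hook":.047,"grip_eye":.035,"eye_center":.0095,"spring":0}
for n in sys.argv[2:] or P:
    for r in bot.pinpoint(n,c)[:1]: print(n,round(r["score"],2),np.round(r["at"],1),ray(c,r["at"],P[n]),dep(c,r["at"],D))
E
python3 look.py w1
```

```text
t: 1.9
eef_pos: [0.4542, -0.1721, 0.3569]
tool_rot: [0.001, 0.707, 0.707, 0.0]
contact_force: [0.9, -0.1, 0.2]
gripper_width: 0.702
grasp_force: 0.0
t: 2.15
eef_pos: [0.4712, -0.1337, 0.3528]
tool_rot: [-0.0, 0.705, 0.709, 0.0]
contact_force: [0.2, -1.8, 0.3]
gripper_width: 0.702
grasp_force: 0.0
t 2.15 tcp [ 0.4712 -0.1337  0.3528] F [ 0.2 -1.8  0.3] w 0.702 g 0.0
[-0.0064  1.      0.0006]
channel_mid 0.58 [480.6 148. ] [ 0.6005 -0.0713  0.03  ] [ 0.6046 -0.0716  0.0208]
grip_hook 0.72 [308.8 249.8] [ 0.4568 -0.1548  0.047 ] [ 0.4573 -0.1513  0.0575]
grip_eye 0.58 [319.2 126.7] [ 0.4663 -0.0543  0.035 ] [ 0.4666 -0.0549  0.0534]
eye_center 0.94 [320.8  91.8] [ 0.4676 -0.025   0.0095] [ 0.4675 -0.0238 -0.0003]
spring 0.85 [312.8 234.5] [ 0.459  -0.1536  0.    ] [ 0.4604 -0.1426  0.0391]
```

View pics/w1.png

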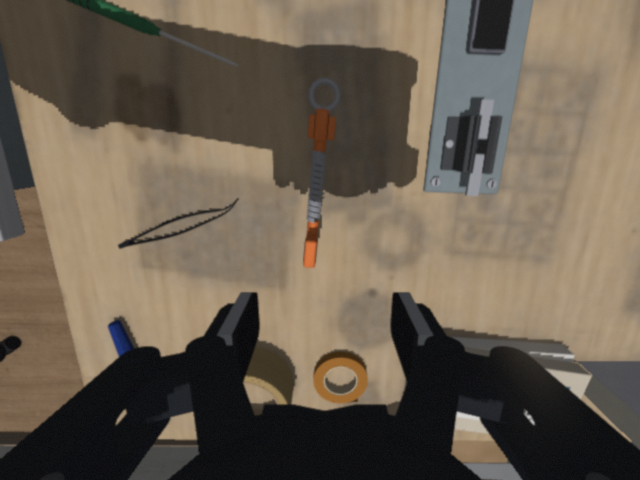

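```bash
cat > seg.py <<'E'
from h import *
np.set_printoptions(precision=4,suppress=True)
def cloud(cam):
    im,D=bot.read_camera(cam);m=bot.camera_model(cam);K,R,t=map(np.array,(m["intrinsics"],m["R"],m["t"]))
    v,u=np.mgrid[:480,:640];P=np.linalg.solve(K,np.stack([u,v,u*0+1.]).reshape(3,-1))*D.reshape(-1)
    X=((P.T-t)@R).reshape(480,640,3);X[D<=0]=np.nan
    return im,X
E
python3 - <<'E'
from seg import *
for c in("wrist","top"):
    im,X=cloud(c);h=cv2.cvtColor(im,cv2.COLOR_BGR2HSV)
    org=(h[...,0]<14)&(h[...,1]>150)
    near=(X[...,0]>.43)&(X[...,0]<.49)
    for nm,lo,hi,y0,y1 in(("hooktab",.052,.064,-.19,-.12),("eyetab",.047,.06,-.085,-.02)):
        k=org&near&(X[...,2]>lo)&(X[...,2]<hi)&(X[...,1]>y0)&(X[...,1]<y1);p=X[k];print(c,nm,len(p),p.mean(0),p.min(0),p.max(0))
    # bracket
    b=(X[...,0]>.56)&(X[...,0]<.66)
    for nm,lo,hi,y0,y1 in(("rails",.034,.041,-.11,-.03),("strip",.026,.033,-.12,-.03),("post",.03,.046,.07,.12)):
        k=b&(X[...,2]>lo)&(X[...,2]<hi)&(X[...,1]>y0)&(X[...,1]<y1);p=X[k]
        if len(p):print(c,nm,len(p),p.mean(0),p.min(0),p.max(0))
    k=b&(X[...,2]>.003)&(X[...,2]<.012)&(X[...,1]<.15)&(X[...,1]>-.15)
    print("plate",cv2.minAreaRect((X[k][:,:2]*1000).astype(np.float32)))
E
```

```text
wrist hooktab 311 [ 0.4599 -0.1489  0.0572] [ 0.4551 -0.1615  0.0523] [ 0.4653 -0.1381  0.0591]
wrist eyetab 428 [ 0.4686 -0.0491  0.0535] [ 0.4626 -0.0608  0.0471] [ 0.4742 -0.0375  0.056 ]
wrist rails 688 [ 0.6017 -0.0617  0.036 ] [ 0.5876 -0.0855  0.034 ] [ 0.613  -0.0396  0.0389]
wrist strip 1427 [ 0.5988 -0.0656  0.0302] [ 0.5872 -0.1047  0.026 ] [ 0.6148 -0.0301  0.033 ]
plate ((601.6514282226562, -30.61315155029297), (151.65411376953125, 70.78089141845703), 88.11190032958984)
top hooktab 1 [ 0.4552 -0.1384  0.057 ] [ 0.4552 -0.1384  0.057 ] [ 0.4552 -0.1384  0.057 ]
top eyetab 48 [ 0.4676 -0.0475  0.0539] [ 0.4635 -0.0592  0.0477] [ 0.473  -0.0366  0.0591]
top rails 93 [ 0.6    -0.0631  0.0364] [ 0.5879 -0.0996  0.034 ] [ 0.612  -0.0398  0.0406]
top strip 141 [ 0.5989 -0.0664  0.0302] [ 0.5864 -0.1026  0.026 ] [ 0.613  -0.0309  0.033 ]
top post 26 [0.6044 0.1019 0.0379] [0.5992 0.0953 0.0303] [0.6097 0.1085 0.0431]
plate ((610.0379638671875, 0.809814453125), (295.99005126953125, 98.89374542236328), 89.82916259765625)
```

```bash
python3 -m pendant '[[0.05,-0.016,-0.011,0.03,5.1],[0.05,0,0,0.035,0],[0.05,0,0,0.03,0],[0.05,0,0,0.025,0],[0.05,0,0,0.02,0],[0.05,0,0,0.01,0],[0.05,0,0,0,0],[0.05,0,0,0,0]]' 60; python3 -m pendant '[[0.0,0,0,0,0],[0.0,0,0,0,0],[0.0,0,0,0,0],[0.0,0,0,0,0],[0.0,0,0,0,0],[0.0,0,0,0,0]]' 60; python3 -c "
from h import *
st()"
```

```text
t: 3.37
eef_pos: [0.4596, -0.1523, 0.2029]
tool_rot: [-0.0, 0.738, 0.675, -0.0]
contact_force: [0.8, 0.1, -0.2]
gripper_width: 0.584
grasp_force: 0.0
t: 3.87
eef_pos: [0.46, -0.1525, 0.2037]
tool_rot: [0.001, 0.738, 0.675, 0.0]
contact_force: [0.5, -1.4, 7.6]
gripper_width: 0.105
grasp_force: 61.3
t 3.87 tcp [ 0.46   -0.1525  0.2037] F [ 0.5 -1.4  7.6] w 0.105 g 61.26338481903076
```

```bash
python3 -m pendant '[[0.0,0,0,-0.02,0],[0.0,0,0,-0.025,0],[0.0,0.01,0.005,-0.025,0],[0.0,0.025,0.014,-0.015,0],[0.0,0.028,0.016,-0.015,0],[0.0,0.025,0.014,0,0],[0.0,0.020,0.012,0,-3.1],[0,0,0,0,0],[0,0,0,0,0],[0,0,0,0,0]]'
cat > br.py <<'E'
from seg import *
o,T=st();print(T[:,0])
for c in("wrist","top"):
    im,X=cloud(c);cv2.imwrite(f"pics/b_{c}.png",im)
    b=(X[...,0]>.56)&(X[...,0]<.66)
    for nm,lo,hi,y0,y1 in(("rails",.034,.040,-.11,-.03),("strip",.027,.033,-.12,-.03),("post",.03,.046,.07,.12)):
        k=b&(X[...,2]>lo)&(X[...,2]<hi)&(X[...,1]>y0)&(X[...,1]<y1);p=X[k]
        if len(p):print(c,nm,len(p),p.mean(0),p.min(0),p.max(0))
    k=(X[...,2]>.003)&(X[...,2]<.010)&(abs(X[...,1])<.15)&(X[...,0]>.55)&(X[...,0]<.66)
    n,l,s,_=cv2.connectedComponentsWithStats(k.astype(np.uint8));j=1+np.argmax(s[1:,4])
    print("plate",cv2.minAreaRect((X[l==j][:,:2]*1000).astype(np.float32)))
    for n,z in(("channel_mid",.03),("post_top",.041),("bracket",.006)):
        for r in bot.pinpoint(n,c)[:1]: print(n,round(r["score"],2),np.round(r["at"],1),ray(c,r["at"],z))
E
python3 br.py
```

```text
t: 4.7
eef_pos: [0.529, -0.0507, 0.3022]
tool_rot: [-0.0, 0.719, 0.695, -0.001]
contact_force: [0.4, -0.6, -1.0]
gripper_width: 0.105
grasp_force: 60.1
t 4.7 tcp [ 0.529  -0.0507  0.3022] F [ 0.4 -0.6 -1. ] w 0.105 g 60.071513056755066
[ 0.0351  0.9994 -0.0006]
wrist rails 717 [ 0.6014 -0.0626  0.0359] [ 0.5882 -0.0866  0.034 ] [ 0.6131 -0.0399  0.0392]
wrist strip 1532 [ 0.5995 -0.0646  0.0304] [ 0.587  -0.1056  0.027 ] [ 0.6142 -0.03    0.033 ]
wrist post 186 [0.6047 0.0966 0.038 ] [0.5993 0.0942 0.0338] [0.612  0.0996 0.0416]
plate ((602.6489868164062, 1.6443557739257812), (217.83079528808594, 70.46656799316406), 88.18897247314453)
channel_mid 0.66 [420.3 257. ] [ 0.601  -0.0658  0.03  ]
bracket 0.85 [417.9 146.4] [0.6025 0.0145 0.006 ]
top post 24 [0.6046 0.1021 0.039 ] [0.5999 0.0969 0.0321] [0.6107 0.1085 0.0455]
plate ((601.8116455078125, 58.7662353515625), (137.475830078125, 79.78987884521484), 85.27888488769531)
post_top 0.75 [265.4 218.2] [0.6084 0.098  0.041 ]
bracket 0.96 [301.4 222.6] [0.6031 0.0167 0.006 ]
```

View pics/b_wrist.png

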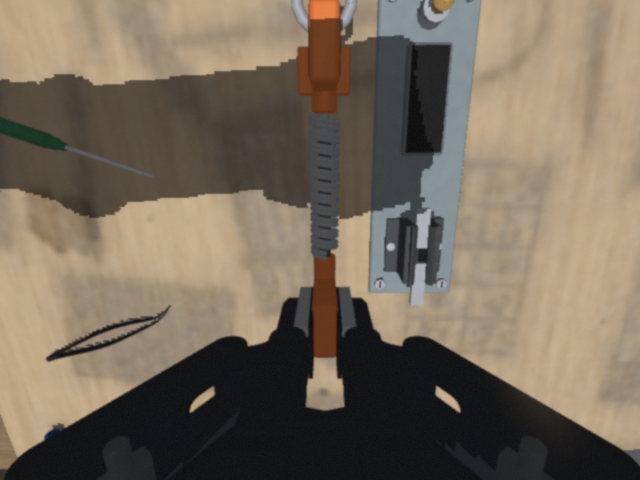

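```bash
python3 - <<'E'
from seg import *
im,X=cloud("wrist")
cv2.imwrite("pics/c1.png",cv2.resize(im[190:310,360:480],(720,720))[:600])
for r in range(200,308,3):
    row=X[r,400:445]; k=np.argmin(abs(row[:,0]-(0.6006+(row[:,1]+.063)*.03)))
    p=row[k-1:k+2];print(r,400+k,np.round(p.mean(0)*1000,1),im[r,400+k])
E
```

```text
200 413 [601.3 -25.4   5.3] [69 66 61]
203 413 [601.4 -27.8   5.2] [67 65 60]
206 413 [601.3 -30.1   6.1] [66 65 60]
209 413 [601.7 -32.8   5. ] [68 66 61]
212 413 [599.4 -33.3  13.8] [67 64 60]
215 413 [599.8 -35.9  12.8] [68 66 62]
218 421 [601.3 -34.4  30. ] [182 176 173]
221 422 [nan nan nan] [183 175 173]
224 420 [601.  -39.1  29.3] [183 176 173]
227 421 [601.6 -41.2  30. ] [182 175 173]
230 420 [600.9 -43.4  30.2] [182 175 173]
233 420 [601.2 -45.9  29.8] [183 176 174]
236 420 [601.3 -48.2  29.7] [183 175 174]
239 420 [601.3 -50.4  30.2] [183 175 174]
242 419 [600.7 -52.8  30.1] [183 175 173]
245 419 [600.8 -55.2  29.9] [182 174 172]
248 419 [nan nan nan] [110 105 104]
251 415 [602.1 -65.   14.9] [60 58 54]
254 415 [602.1 -67.4  15.3] [67 64 60]
257 414 [598.9 -66.6  24.6] [64 61 59]
260 414 [601.4 -72.3  15.8] [62 59 56]
263 417 [600.4 -70.2  28.2] [107 103 102]
266 417 [600.  -71.9  30.1] [181 174 172]
269 417 [600.1 -74.4  30.2] [180 172 171]
272 417 [600.2 -76.9  30.2] [180 173 171]
275 417 [600.4 -79.4  30. ] [180 174 171]
278 417 [600.4 -81.9  30.1] [179 171 170]
281 416 [599.7 -84.2  30.4] [180 173 170]
284 416 [599.8 -86.8  30.3] [180 173 170]
287 408 [598.1 -97.3  12.8] [128 124 114]
290 416 [600.1 -92.   30.2] [180 172 171]
293 415 [599.6 -94.9  29.4] [180 172 170]
296 415 [599.5 -97.2  30.1] [181 173 171]
299 405 [ 599.4 -115.2   -0.8] [124 144 162]
302 405 [ 599.3 -117.7    0.1] [124 145 162]
305 404 [ 598.6 -120.9   -0.4] [129 151 168]
```

View pics/c1.png

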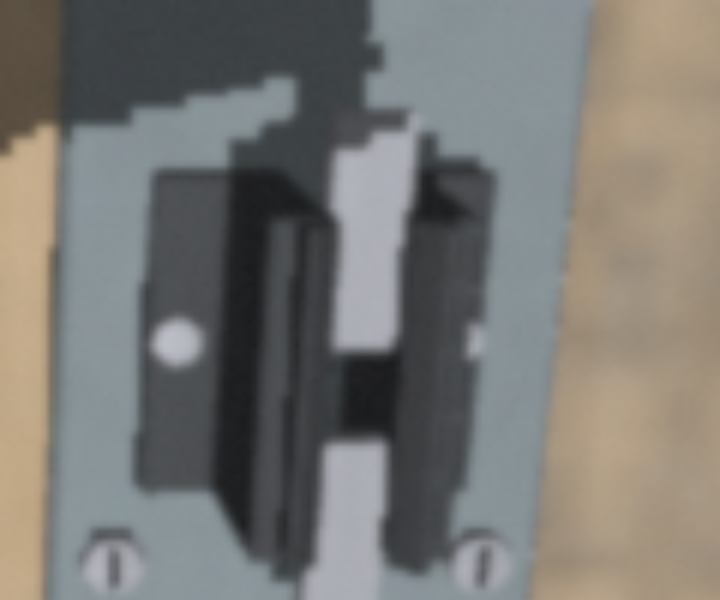

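```bash
cat > held.py <<'E'
from seg import *
o,T=st();im,X=cloud("wrist");h=cv2.cvtColor(im,cv2.COLOR_BGR2HSV)
Y=(X-o["eef_pos"])@T
org=(h[...,0]<14)&(h[...,1]>150)&(abs(Y[...,1])<.02)
import sys
for nm,lo,hi in(("hook",-.02,.03),("eye",.08,.13)):
    k=org&(Y[...,0]>lo)&(Y[...,0]<hi);p=Y[k]
    print(nm,len(p));
    for a in np.arange(.13,.21,.004):
        q=p[(p[:,2]>=a)&(p[:,2]<a+.004)]
        if len(q)>5:print(round(a,3),len(q),"x",q[:,0].min().round(4),q[:,0].max().round(4),"y",q[:,1].min().round(4),q[:,1].max().round(4))
for r in bot.pinpoint("eye_center","wrist")[:1]: print(r)
E
python3 held.py
```

```text
t 5.15 tcp [ 0.5296 -0.0504  0.3027] F [ 0.6  1.  -0.3] w 0.103 g 60.071539878845215
hook 2248
0.142 290 x -0.0083 0.0138 y -0.0042 0.0048
0.146 1034 x -0.0095 0.0144 y -0.0049 0.0052
0.15 111 x 0.011 0.0143 y -0.0047 0.0054
0.154 110 x 0.0105 0.0147 y -0.0048 0.0055
0.158 101 x 0.0104 0.0145 y -0.005 0.0056
0.162 86 x 0.0106 0.0143 y -0.0046 0.0054
0.166 84 x 0.0106 0.0215 y -0.0047 0.0055
0.17 404 x 0.013 0.0241 y -0.004 0.0046
0.174 27 x 0.0136 0.0238 y -0.004 0.0047
eye 4329
0.146 953 x 0.0919 0.1143 y -0.0044 0.0049
0.15 1601 x 0.0914 0.115 y -0.0047 0.0052
0.154 65 x 0.0916 0.1029 y -0.0053 0.0049
0.158 51 x 0.0915 0.1 y -0.0053 0.0048
0.162 37 x 0.0916 0.0952 y -0.0052 0.0045
0.166 41 x 0.0858 0.0934 y -0.0046 0.005
0.17 478 x 0.0842 0.0936 y -0.0048 0.0049
0.174 68 x 0.0843 0.0934 y -0.0046 0.005
0.198 1031 x 0.0938 0.1135 y -0.0118 0.0119
```

The crop shows the slot as a dark gap in the bright strip (wrist rows 248–263). That is about y −0.0573 to −0.0698, length 12.5 mm, which matches the spec. I'll go there and feel for it.

```bash
python3 -m pendant '[[0,-0.003,0.018,0,0],[0,-0.004,0.02,0.005,0],[0,-0.004,0.02,0.015,0],[0,-0.0038,0.0136,0.018,0],[0,0,0,0.0147,0],[0,0,0,0,0],[0,0,0,0,0],[0,0,0,0,0]]'
python3 - <<'E'
from h import *
o,T=st();print(T[:,0]); im,_=bot.read_camera("side");cv2.imwrite("pics/s2.png",cv2.resize(im[180:300,220:380],(800,600)))
E
```

```text
t: 5.92
eef_pos: [0.6007, -0.0671, 0.2507]
tool_rot: [0.0, 0.719, 0.695, 0.0]
contact_force: [0.6, 0.3, -0.3]
gripper_width: 0.105
grasp_force: 60.0
t 5.92 tcp [ 0.6007 -0.0671  0.2507] F [ 0.6  0.3 -0.3] w 0.105 g 60.015994906425476
[3.39460667e-02 9.99423658e-01 1.26138761e-04]
```

View pics/s2.png

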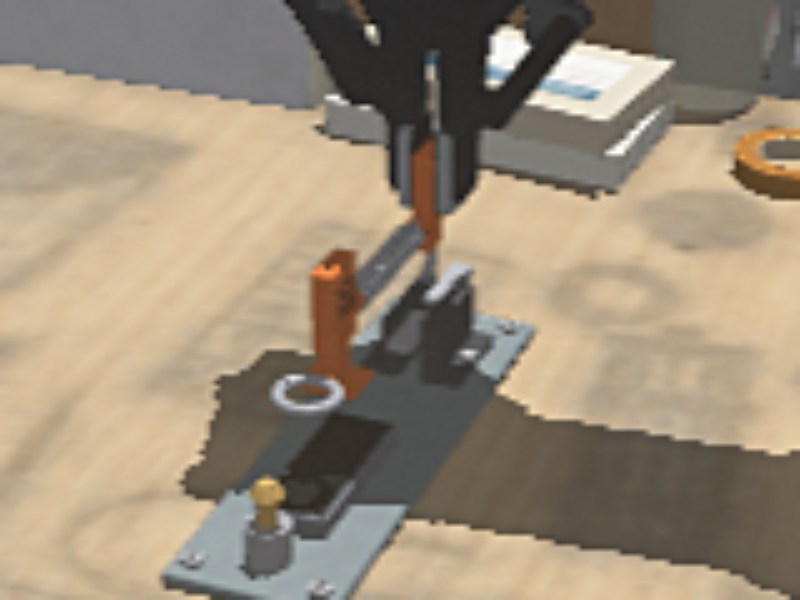

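The side view shows the spring level above the bracket. Its hook is over the channel gap at about (430,265), and its eye is clear of the post.

```bash
python3 -m pendant '[[0,0,0,0.006,0],[0,0,0,0.005,0],[0,0,0,0.002,0],[0,0,0,0,0]]'; python3 -m pendant '[[0,0,0,0.0015,0],[0,0,0,0.0015,0],[0,0,0,0.0015,0],[0,0,0,0.0005,0]]'
```

```text
t: 6.3
eef_pos: [0.6003, -0.0674, 0.2364]
tool_rot: [-0.0, 0.719, 0.695, -0.0]
contact_force: [-0.5, -0.7, -1.7]
gripper_width: 0.105
grasp_force: 60.1
t: 6.63
eef_pos: [0.6007, -0.0674, 0.2318]
tool_rot: [-0.0, 0.719, 0.695, -0.0]
contact_force: [0.0, 0.6, -1.8]
gripper_width: 0.101
grasp_force: 60.1
```

```bash
python3 -m pendant '[[0,0,0,0.002,0],[0,0,0,0.002,0],[0,0,0,0,0]]'; python3 -m pendant '[[0,0,0,0.002,0],[0,0,0,0.0015,0],[0,0,0,0.001,0],[0,0,0,0,0]]'
```

```text
t: 6.88
eef_pos: [0.6005, -0.0674, 0.2275]
tool_rot: [-0.0, 0.719, 0.695, -0.0]
contact_force: [-0.5, 0.1, -1.4]
gripper_width: 0.104
grasp_force: 60.1
t: 7.22
eef_pos: [0.6006, -0.0674, 0.2232]
tool_rot: [-0.0, 0.719, 0.695, -0.0]
contact_force: [-0.9, 0.7, -1.2]
gripper_width: 0.102
grasp_force: 60.1
```

```bash
python3 -m pendant '[[0,0,0,0.0007,0],[0,0.002,0,0,0],[0,0.0015,0,0,0],[0,0.001,0,0,0],[0,0,0,0,0]]'; python3 -m pendant '[[0,0.0007,0,0,0],[0,0.0007,0,0,0],[0,0,0,0,0]]'
```

```text
t: 7.63
eef_pos: [0.601, -0.0623, 0.2229]
tool_rot: [0.0, 0.719, 0.695, 0.0]
contact_force: [0.4, 0.3, -1.6]
gripper_width: 0.106
grasp_force: 60.1
t: 7.88
eef_pos: [0.6009, -0.0614, 0.2228]
tool_rot: [0.0, 0.719, 0.695, -0.0]
contact_force: [0.1, 0.2, -1.5]
gripper_width: 0.104
grasp_force: 60.1
```

```bash
python3 -m pendant '[[0,0.0007,0,0,0],[0,0.0007,0,0,0],[0,0,0,0,0]]'; python3 -m pendant '[[0,0.0006,0,0,0],[0,0.0006,0,0,0],[0,0,0,0,0]]'
```

```text
t: 8.13
eef_pos: [0.601, -0.0608, 0.2228]
tool_rot: [0.0, 0.719, 0.695, -0.0]
contact_force: [0.6, -2.6, -0.9]
gripper_width: 0.105
grasp_force: 60.1
t: 8.38
eef_pos: [0.601, -0.0604, 0.2228]
tool_rot: [0.001, 0.72, 0.694, -0.001]
contact_force: [0.3, -5.3, -0.9]
gripper_width: 0.105
grasp_force: 60.1
```

The draw-forward force rose to about 5 N after the expected 6 mm of travel, so the hook has caught. I'll release it and move to the eye tab.

```bash
python3 -m pendant '[[0.01,-0.0005,0,0,0],[0.02,0,0,0,0],[0.04,0,0,0,0],[0.04,0,0,0,0],[0.04,0,0,0,0],[0.04,0,0,0,0]]'; python3 - <<'E'
from h import *
o,T=st()
E
cat > t.py <<'E'
from seg import *
import sys
o,T=st();im,X=cloud("wrist");cv2.imwrite(f"pics/{sys.argv[1]}.png",im);h=cv2.cvtColor(im,cv2.COLOR_BGR2HSV)
Y=(X-o["eef_pos"])@T
k=(h[...,0]<14)&(h[...,1]>150)&(abs(X[...,0]-.602)<.025)&(X[...,2]>.03)
for nm,lo,hi in(("hook",-.1,-.03),("eye",.01,.1)):
    p=X[k&(X[...,1]>lo)&(X[...,1]<hi)];
    if len(p)<20: print(nm,len(p));continue
    z=np.percentile(p[:,2],98);q=p[p[:,2]>z-.004];print(nm,"top z",z,"x",q[:,0].min(),q[:,0].max(),"y",q[:,1].min(),q[:,1].max(),"tool",((q.min(0)+q.max(0))/2-o["eef_pos"])@T)
for r in bot.pinpoint("eye_center","wrist")[:1]: print(r["score"],r["at"],ray("wrist",r["at"],.027),dep("wrist",r["at"],X[...,2]*0))
for r in bot.pinpoint("post_top","wrist")[:1]: print(r["score"],r["at"],ray("wrist",r["at"],.041))
E
python3 t.py w3
```

```text
t: 8.88
eef_pos: [0.6011, -0.059, 0.2229]
tool_rot: [-0.0, 0.719, 0.695, 0.0]
contact_force: [-0.1, -0.8, 0.6]
gripper_width: 0.468
grasp_force: 0.0
t 8.88 tcp [ 0.6011 -0.059   0.2229] F [-0.1 -0.8  0.6] w 0.468 g 0.0
t 8.88 tcp [ 0.6011 -0.059   0.2229] F [-0.1 -0.8  0.6] w 0.468 g 0.0
hook top z 0.07650356921606608 x 0.5963381373938585 0.6061957192658944 y -0.07033131618140935 -0.046573172249464556 tool [0.0004 0.0001 0.148 ]
eye top z 0.07177818840612417 x 0.5996386520461167 0.6101100407439844 y 0.030372874037529564 0.054423496576798146 tool [0.1014 0.0003 0.1526]
0.47 [325.4, 274.8] [ 0.6022 -0.0478  0.041 ]
```

View pics/w3.png

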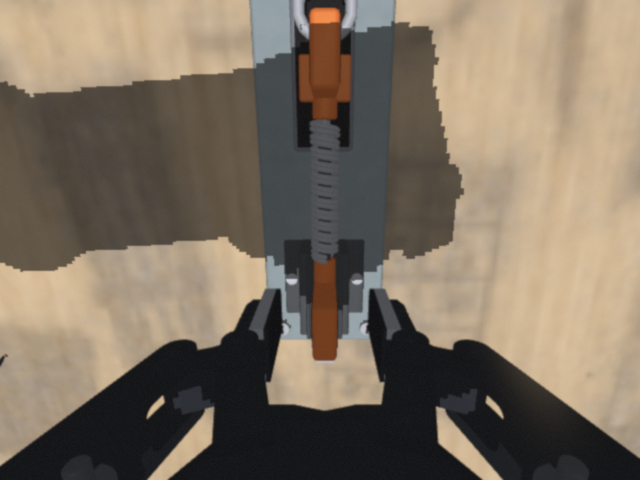

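The spring stands in place on the bracket's centreline: hook tab at (325,320), foot on the pad at (325,75). Next I move to the eye tab and grip it.

```bash
python3 -m pendant '[[0.04,0.025,0,-0.004,0],[0.04,0.03,0,0,0],[0.04,0.03,0,0,0],[0.04,0.016,0,0.006,0],[0.04,0,0,0.0118,0],[0.04,0,0,0,0],[0.04,0,0,0,0]]' 40; python3 -m pendant '[[0,0,0,0,0],[0,0,0,0,0],[0,0,0,0,0],[0,0,0,0,0],[0,0,0,0,0]]' 40
```

```text
t: 9.62
eef_pos: [0.6041, 0.0405, 0.2081]
tool_rot: [-0.0, 0.719, 0.695, -0.001]
contact_force: [-0.2, -0.6, 0.6]
gripper_width: 0.474
grasp_force: 0.0
t: 10.03
eef_pos: [0.6048, 0.0404, 0.2094]
tool_rot: [0.001, 0.72, 0.694, -0.0]
contact_force: [-0.4, -4.0, 1.1]
gripper_width: 0.111
grasp_force: 40.4
```

```bash
python3 -m pendant '[[0,0.002,0,0,0],[0,0.002,0,0,0],[0,0.001,0,0,0],[0,0,0,0,0]]'; python3 t.py w4
```

```text
t: 10.37
eef_pos: [0.605, 0.045, 0.2094]
tool_rot: [0.001, 0.72, 0.694, -0.001]
contact_force: [-0.1, -4.7, 3.8]
gripper_width: 0.115
grasp_force: 40.8
t 10.37 tcp [0.605  0.045  0.2094] F [-0.1 -4.7  3.8] w 0.115 g 40.77173885452794
hook 0
eye top z 0.07125966338344575 x 0.6002137471025125 0.6106470289284764 y 0.035869002112044565 0.0599052462874745 tool [0.0032 0.0003 0.1397]
0.72 [320.3, 238.2] [0.6044 0.0743 0.027 ] None
0.95 [321.3, 183.6] [0.6061 0.1014 0.041 ]
```

```bash
python3 -m pendant '[[0,0,0,-0.004,0],[0,0,0,-0.004,0],[0,0,0,-0.002,0],[0,0,0,0,0]]';  python3 -m pendant '[[0,0,0,-0.004,0],[0,0,0,-0.004,0],[0,0,0,-0.002,0],[0,0,0,0,0],[0,0,0,0,0]]'
cat >> t.py <<'E'
im,X=cloud("wrist");h=cv2.cvtColor(im,cv2.COLOR_BGR2HSV)
# ring: grey points near eye
k=(abs(X[...,0]-.605)<.017)&(X[...,1]>.055)&(X[...,1]<.125)&(X[...,2]>.028)&((h[...,1]<90))
p=X[k];print("ring-ish",len(p),p.min(0),p.max(0))
for a in np.arange(.056,.124,.004):
    q=p[(p[:,1]>=a)&(p[:,1]<a+.004)]
    if len(q):print(a.round(3),len(q),"x",q[:,0].min(),q[:,0].max(),"z",np.median(q[:,2]),q[:,2].max())
s,_=bot.read_camera("side");cv2.imwrite(f"pics/s_{sys.argv[1]}.png",cv2.resize(s[190:310,230:350],(600,600)))
E
python3 t.py w5
```

```text
t: 10.85
eef_pos: [0.6043, 0.0464, 0.2189]
tool_rot: [-0.0, 0.719, 0.695, -0.0]
contact_force: [-0.5, -2.6, -5.3]
gripper_width: 0.112
grasp_force: 39.6
t: 11.27
eef_pos: [0.6045, 0.0465, 0.2292]
tool_rot: [-0.0, 0.719, 0.695, -0.0]
contact_force: [-1.9, -3.0, -4.9]
gripper_width: 0.114
grasp_force: 39.8
t 11.27 tcp [0.6045 0.0465 0.2292] F [-1.9 -3.  -4.9] w 0.114 g 39.78607034892775
hook 0
eye top z 0.09132610621137635 x 0.5996732987644501 0.6100328214190731 y 0.03562455167208848 0.05964421767143585 tool [0.0012 0.0004 0.139 ]
0.73 [323.0, 232.1] [0.6049 0.0736 0.027 ] None
0.8 [321.0, 183.2] [0.6051 0.1008 0.041 ]
ring-ish 22056 [0.588  0.055  0.0335] [0.622  0.1076 0.1564]
0.056 8225 x 0.5880134600184166 0.6219891916353515 z 0.1337170004846342 0.15062476758912632
0.06 7041 x 0.5880103887893661 0.6219972854254592 z 0.13576485412672407 0.15406003100865995
0.064 4849 x 0.5880013318143525 0.6219930725371461 z 0.15123930090940138 0.1564166890467843
0.068 326 x 0.5938054554296454 0.6170103320300169 z 0.04989737969613825 0.052058326532069904
0.072 205 x 0.5927855115550991 0.6194061894434937 z 0.0505346889988523 0.052437975831529114
0.076 179 x 0.592273988641254 0.6193754472912573 z 0.05107529357708538 0.05305937158212601
0.08 197 x 0.5925810996049253 0.6193290730208852 z 0.05176946258419205 0.053812893687778675
0.084 289 x 0.5936645429774702 0.6179812465592499 z 0.05230579326562015 0.05423019818281383
0.088 308 x 0.5967262672035105 0.6153847775231749 z 0.0525249744277838 0.05499615110114487
0.092 12 x 0.6024510248311121 0.6091579442452365 z 0.03676307130206448 0.05183658478472548
0.096 10 x 0.5997259609029948 0.6116453807392865 z 0.03641130135408109 0.03716617007497885
0.1 8 x 0.5993001176458348 0.6117560504648497 z 0.03593070463734342 0.03644618419344324
0.104 15 x 0.5999653966594337 0.6108586327070893 z 0.036218768907670625 0.03743160439245422
```

View pics/s_w5.png

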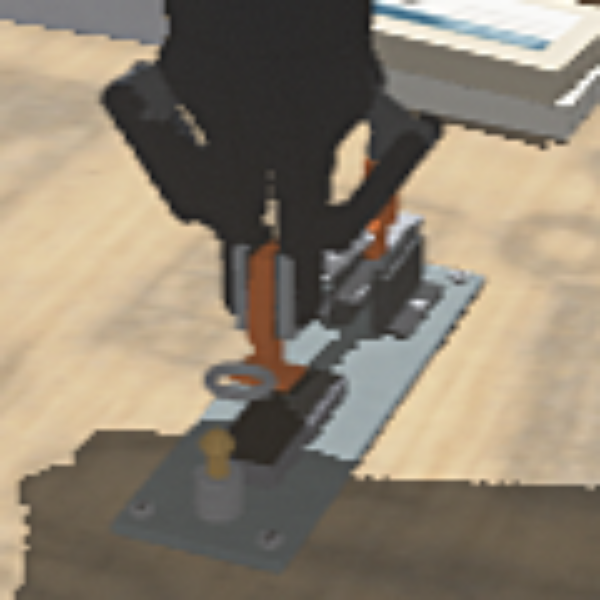

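The side view shows the eye ring at (240,380) lifted level with the post top, short of the post, with the hook still caught. The cloud gives its centre at about y 0.0775 with its underside at 46 mm. The post is at y 0.101.

```bash
python3 -m pendant '[[0,0.003,0,-0.0015,0],[0,0.003,0,0,0],[0,0.003,0,0,0],[0,0.003,0,0,0],[0,0,0,0,0]]' 60;  python3 -m pendant '[[0,0.003,0,0,0],[0,0.003,0,0,0],[0,0.003,0,0,0],[0,0.002,0,0,0],[0,0,0,0,0],[0,0,0,0,0]]'
python3 t.py w6
```

```text
t: 11.93
eef_pos: [0.605, 0.0589, 0.2305]
tool_rot: [0.0, 0.719, 0.695, -0.0]
contact_force: [-1.9, -5.9, -4.2]
gripper_width: 0.108
grasp_force: 62.8
t: 12.43
eef_pos: [0.6056, 0.0683, 0.2308]
tool_rot: [0.001, 0.719, 0.695, -0.001]
contact_force: [-2.6, -7.9, -2.0]
gripper_width: 0.107
grasp_force: 63.2
t 12.43 tcp [0.6056 0.0683 0.2308] F [-2.6 -7.9 -2. ] w 0.107 g 63.170441701076925
hook 0
eye top z 0.09290705290824668 x 0.6010393906436464 0.6111285996779938 y 0.0570216121064709 0.08089500841130776 tool [0.0011 0.0005 0.1391]
0.56 [322.3, 231.9] [0.6056 0.0944 0.027 ] None
0.79 [320.0, 225.7] [0.6049 0.1014 0.041 ]
ring-ish 23939 [0.588  0.055  0.0355] [0.622  0.1132 0.1584]
0.056 185 x 0.5978398864283316 0.6131299265633855 z 0.0948367032138471 0.11110401645014586
0.06 242 x 0.5975120738356451 0.6134127002790072 z 0.1030727470501706 0.11140966834252236
0.064 199 x 0.5981023411086743 0.6132561733009432 z 0.10201647211435695 0.10643881840406162
0.068 203 x 0.5938092187576046 0.6174382458074997 z 0.09739401500102472 0.1235161134983365
0.072 1018 x 0.5880308932627638 0.62199444195263
[... 259 characters left out ...]
9 0.6219995523510022 z 0.1451193889174085 0.15764241774358967
0.088 725 x 0.5880153318567536 0.619554799180567 z 0.15154009898522788 0.15838454030074983
0.092 209 x 0.594223069402807 0.6198324393811161 z 0.05185058821343851 0.05387203870082398
0.096 203 x 0.593329039848624 0.6204649523472862 z 0.05242670012116805 0.054239675786446485
0.1 202 x 0.5935880306448446 0.6204471116322259 z 0.05284968684261167 0.05502128871128031
0.104 247 x 0.5943102366704631 0.6195257279023775 z 0.053532546045195806 0.05585828412839426
0.108 358 x 0.5962707133052997 0.6173390982029947 z 0.05405749982233547 0.0557436156132154
0.112 51 x 0.6014136729160808 0.6116231463318572 z 0.05295746730161495 0.05431486839421285
```

View pics/w6.png

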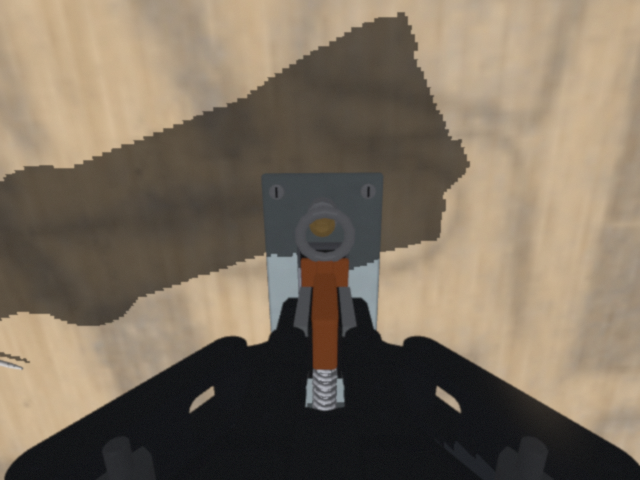

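The wrist view shows the ring at (325,235) encircling the brass post top at (322,225), slightly short of centre and about 1 mm to the side. I'll trim that, then lower it in steps.

```bash
python3 -m pendant '[[0,0.002,-0.001,0,0],[0,0,0,0,0],[0,0.0005,0,0.003,0],[0,0.0005,0,0.002,0],[0,0,0,0,0]]';  python3 -m pendant '[[0,0.0005,0,0.0025,0],[0,0.0005,0,0.0025,0],[0,0,0,0,0]]'; python3 t.py w7
```

```text
t: 13.1
eef_pos: [0.6051, 0.0711, 0.2259]
tool_rot: [0.002, 0.719, 0.695, -0.001]
contact_force: [-1.0, -8.7, -0.3]
gripper_width: 0.109
grasp_force: 63.5
t: 13.35
eef_pos: [0.6052, 0.0721, 0.2209]
tool_rot: [0.001, 0.719, 0.695, -0.001]
contact_force: [-1.3, -8.4, 0.1]
gripper_width: 0.11
grasp_force: 63.5
t 13.35 tcp [0.6052 0.0721 0.2209] F [-1.3 -8.4  0.1] w 0.11 g 63.459697581856744
hook 0
eye top z 0.0828167426282546 x 0.6008930921905105 0.6109708806831389 y 0.06085458520358617 0.08529280157453104 tool [0.0014 0.0006 0.139 ]
0.6 [320.8, 236.0] [0.6049 0.0989 0.027 ] None
0.92 [320.8, 240.6] [0.605  0.1007 0.041 ]
ring-ish 23862 [0.588  0.0585 0.0297] [0.622  0.1146 0.1481]
0.056 4 x 0.5997497875863212 0.6117836846694144 z 0.09633012308385491 0.09662555396342576
0.06 165 x 0.5976855985062464 0.6132681004531357 z 0.08575478159666676 0.10158542523036254
0.064 238 x 0.5973446385071133 0.6130134927829316 z 0.09385732885079912 0.10230105537012957
0.068 199 x 0.597895347872467 0.6130392730432991 z 0.08881719325940719 0.09685261452312349
0.072 204 x 0.5937241853251736 0.612809349719676
[... 268 characters left out ...]
56599892622 z 0.12365026780962801 0.14452962791865204
0.088 9621 x 0.5880036869914921 0.6219994554323164 z 0.13545923050479552 0.14809927347614718
0.092 593 x 0.5880049422349196 0.6206028523884501 z 0.14271040796618273 0.14813413770637768
0.096 193 x 0.5932443168600287 0.6200426263861502 z 0.04058368396099254 0.04253506978925458
0.1 180 x 0.5930566289491894 0.6201005805511687 z 0.040894365494317936 0.04294416024969775
0.104 216 x 0.5931163741630701 0.6195382935141296 z 0.041105343278927564 0.043076673221527445
0.108 326 x 0.5952740614490347 0.6182231035618229 z 0.04148660300775643 0.043190927131334385
0.112 164 x 0.5991621599124389 0.6141690512749591 z 0.04122410517597412 0.04376119309128418
```

```bash
python3 -m pendant '[[0,0.0003,-0.0005,0.0025,0],[0,0.0004,0,0.0025,0],[0,0,0,0,0]]';  python3 -m pendant '[[0,0.0004,0,0.0025,0],[0,0.0003,0,0.002,0],[0,0,0,0,0]]'; python3 t.py w8|tail -8
```

```text
t: 13.85
eef_pos: [0.6049, 0.073, 0.2161]
tool_rot: [0.002, 0.719, 0.695, -0.0]
contact_force: [-0.7, -9.7, 1.2]
gripper_width: 0.112
grasp_force: 63.6
t: 14.1
eef_pos: [0.605, 0.0738, 0.2117]
tool_rot: [0.002, 0.719, 0.695, -0.0]
contact_force: [-0.7, -8.4, 0.7]
gripper_width: 0.11
grasp_force: 63.6
0.084 5692 x 0.5880030976654995 0.6219655391612449 z 0.09661753060610587 0.134188839252429
0.088 8503 x 0.5880068195749121 0.6219966989979047 z 0.11975060299002087 0.1379367874499428
0.092 3601 x 0.5880016714539293 0.6219934925273833 z 0.13463924652228187 0.13911904543353185
0.096 184 x 0.5929317688060617 0.6200260181129046 z 0.029647995788805923 0.0375642430882771
0.1 179 x 0.5931824331859381 0.6200570911834522 z 0.029628279725266587 0.03652294099810067
0.104 209 x 0.5933260511229995 0.6189994596337246 z 0.02968608741624398 0.035614381666980714
0.108 316 x 0.5958955413844464 0.6173024036562375 z 0.029605046401839585 0.03144813116462341
0.112 65 x 0.6007548003479043 0.6122885030902203 z 0.029140760055359222 0.030211869860119537
```

Ring top is at 29.6 mm, so it is below the head (33.5 mm). I'll ease it back onto the neck.

```bash
python3 -m pendant '[[0,-0.0015,0,0.0005,0],[0,-0.0015,0,0,0],[0,-0.001,0,0,0],[0,-0.001,0,0,0],[0,0,0,0,0]]';  python3 -m pendant '[[0,-0.0007,0,0,0],[0,-0.0007,0,0,0],[0,0,0,0,0]]'
```

```text
t: 14.77
eef_pos: [0.6048, 0.0699, 0.2116]
tool_rot: [0.001, 0.719, 0.695, 0.001]
contact_force: [0.5, -5.5, 2.1]
gripper_width: 0.107
grasp_force: 63.6
t: 15.02
eef_pos: [0.6047, 0.0693, 0.2114]
tool_rot: [0.001, 0.719, 0.695, 0.001]
contact_force: [1.6, -3.1, 3.6]
gripper_width: 0.107
grasp_force: 64.0
```

```bash
python3 -m pendant '[[0,-0.0008,0,0,0],[0,0,0,0,0],[0.014,0,0,0,0],[0.03,0,0,0,0],[0.04,0,0,0,0],[0.04,0,0,0,0],[0.04,0,0,0,0]]' 20;  python3 -m pendant '[[0.04,0,0,-0.005,0],[0.04,0,0,-0.02,0],[0.04,0,0,-0.035,0],[0.04,0,0,-0.04,0],[0.04,-0.03,0,-0.03,0],[0.04,-0.04,0,0,0],[0.04,-0.02,0,0,0],[0.04,0,0,0,0],[0.04,0,0,0,0]]'
python3 - <<'E'
from seg import *
o,T=st();im,X=cloud("wrist");s,_=bot.read_camera("side")
a=cv2.resize(im[60:400,170:480],(400,439));b=cv2.resize(s[190:310,230:339],(400,439))
cv2.imwrite("pics/fin.png",np.hstack([a,b]))
h=cv2.cvtColor(im,cv2.COLOR_BGR2HSV)
k=(h[...,0]<14)&(h[...,1]>150)&(abs(X[...,0]-.603)<.03)&(X[...,2]>.03)
for nm,lo,hi in(("hook",-.1,-.03),("eye",.01,.1)):
    p=X[k&(X[...,1]>lo)&(X[...,1]<hi)];z=np.percentile(p[:,2],98);q=p[p[:,2]>z-.004];print(nm,z,q.min(0),q.max(0))
E
```

```text
t: 15.6
eef_pos: [0.6036, 0.068, 0.2102]
tool_rot: [-0.0, 0.719, 0.695, -0.0]
contact_force: [-0.2, -0.0, 0.5]
gripper_width: 0.468
grasp_force: 0.0
t: 16.35
eef_pos: [0.6006, -0.0234, 0.3403]
tool_rot: [0.0, 0.72, 0.694, -0.0]
contact_force: [-0.3, 0.9, -0.8]
gripper_width: 0.469
grasp_force: 0.0
t 16.35 tcp [ 0.6006 -0.0234  0.3403] F [-0.3  0.9 -0.8] w 0.469 g 0.0
hook 0.07833290791919606 [ 0.5974 -0.0661  0.0745] [ 0.6073 -0.0443  0.0791]
eye 0.07368813882878339 [0.6004 0.0606 0.07  ] [0.6103 0.0842 0.0746]
```

View pics/fin.png

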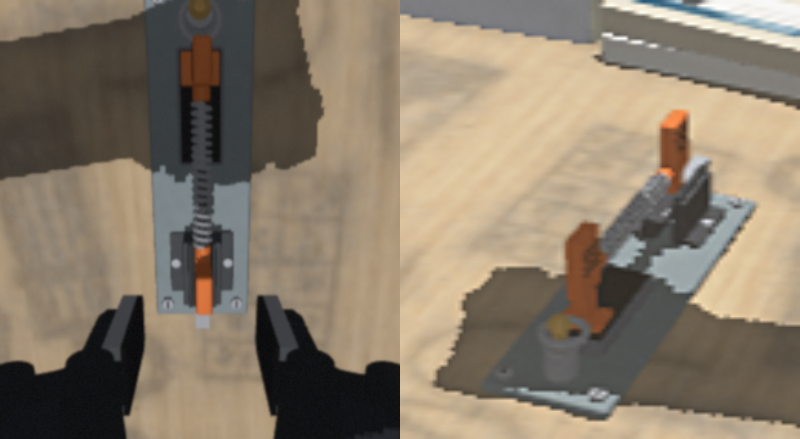

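The final views show the spring stretched along the bracket with its hook in the channel. Its ring sits round the brass neck under the head: (200,20) in the wrist crop, (565,335) in the side crop. The tabs are about 128 mm apart, so the stretch is about 26 mm, and the arm is clear.

```bash
python3 -c "
from station import bot
print(bot.hand_in())"
```

```text
the job is handed in; nothing more can be done
None
```

The spring is refitted and handed in: the hook is caught under the strip, and the eye sits on the brass neck below the head at about 26 mm stretch (about 32 mm at most while fitting). I located the slot by camera first, then lowered the hook into it gently. The arm was clear at the end after about 16.5 s, and no verdict came back.

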